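# Level the perforated storeroom shelf with its screw foot and hold the spirit level down

## Robot

A 7-joint arm with a two-finger parallel gripper is mounted at the origin on the work surface. World frame = base frame: x ahead of the robot, y to its left, z up, the work surface at z = 0. Lengths are in mm, angles in degrees, forces in N, time in s.
With the tool pointing down it reaches from about 425 to 925 mm from the base axis. Payload 6.8 kg.
Tool frame: the origin (TCP) lies midway between the tips of the shut fingers; the grasp point (between the pads) lies 19 mm behind it; z points along the fingers, y is the direction in which the jaws open and shut (so a half turn about z gives the same grasp; the last joint's range is limited). The gripper opens to 85 mm and grips with 20 to 120 N. Pads are 22 mm wide; open, the fingers measure 114 mm over their backs; the gripper's body (76 mm by 85 mm) begins 54 mm behind the grasp point. The pads swing forward as they close: fully open they stand 13 mm farther back than shut.
Start: joints at [-69.677, 27.33, 1.283, 89.118, -0.659, 63.558, -4.761], TCP at [301.356, 604.013, 231.308] pointing down, gripper open.
Joint ranges: [-169.35, 169.35], [-19.33, 120.38], [-80.79, 83.38], [13.8, 139.57], [-78.32, 258.32], [9.67, 109.79], [-169.56, 169.56]. Speed limits (degrees/s): [136.94, 136.94, 180, 180, 180, 180, 180].

## Interface

Orientations are given as a 3x3 rotation matrix whose columns are the frame's x, y, z axes.
In Python, from workcell import r, solver, sensors, read_camera, camera_info, spot_in, masks_of gives the robot as it stands. The module is installed in compiled form; this text tells all that it offers. Calls block until the motion is done:
- r.move_to(position, orientation): joint-space move of the TCP to a pose.
- r.move_straight(position, ori=None, vel=150, threshold=None): straight line of the TCP; ori=None keeps the orientation; vel is the mean speed in mm/s. With threshold (N) it stops when the force on the tool has changed by that much, and returns True; else False.
- r.movej(angles): joint-space move.
- r.command_gripper(opening): finger opening in mm; the grip force is fixed at half the most; returns when the fingers have stopped.
- r.sleep(seconds).
- solver.ik(position, orientation): joint angles nearest the present ones, or None.
- sensors.sense(): the state.
- read_camera(name): name is "side" or "top"; returns (picture, depth): 420x560x3 uint8, red, green, blue; 420x560 float32, mm along the optical axis (not along the pixel's ray), 0 where there is no reading.
- camera_info(name): a dict with "camera_matrix" (3x3 intrinsics, pixels), "view" (4x4, takes a point from world to camera coordinates). Camera axes: x right, y down, z forward; pixel columns grow to the right and rows downward; lengths in mm; the calibration is good to about 2 mm. A picture is of the moment at which its call begins. camera_info takes no time and is no camera call.
A pose or a line that the arm cannot do raises r.MotionError and nothing moves.
- r.close_job(): hands the job in, once; it reports no verdict.
Trained networks look in the newest picture that a camera, given by its name, has taken for a name from the list of things; names that differ only in an ending like _2 or _b are one class to them, and where a whole thing is asked for, a point or a joint stands for the part that bears it (a point fixed in the world has none). Each returns a list of dicts, best first, with "score" (0 to 1); they miss things now and then, are a little off and sometimes report something else, mostly with a low value. They report only what shows in the picture. A call takes as long as a camera call. They do not tell look-alikes from the thing itself.
- spot_in(camera, label): "location" ([column, row] in pixels, amid what is visible of it).
- masks_of(camera, label): "mask" (420x560 bool, what is visible of it) and "location" ([column, row] in pixels, amid what is visible of it).
The state is a dict: "time": time; "q": joint angles; "qd": joint speeds; "joint_efforts": joint torques, N m; "eef_pos": TCP position; "ee_rot": TCP orientation; "wrist_force": force on the tool from outside, world axes, zero at the start; "wrist_torque": the same for the moment, N m; "finger_gap": finger opening in mm.
Only numpy, scipy, OpenCV 4.12 (cv2) and the standard library are available. Lean on these libraries where they do the work, as an engineer would, in place of code of your own. Each camera call takes 0.05 s, during which the arm holds its last target.

## Task

Stand the spirit level upright on the clear front strip of the perforated steel shelf, pointing lengthwise from the hinged end to the foot end, and let go of it; then screw the black hand knob of the levelling foot until the bubble rests between its two lines. Finally push the level straight down onto the shelf with a steady hand, about 10 N, and finish while still pressing, with the bubble between the lines. Do not knock the level over and leave everything else on the shelf and the bench where it stands.

Things in the scene. Friction and masses are not known exactly. Their poses are not given: they have to be found in the camera images.
- level_mid (a point): spirit level, a blue and bare aluminium beam 190 long, 24 wide, 46 high, about 0.4 kg, black end caps; starts upright on its sole on the red mat (200 x 200, 4 thick). This point is its centre, 23 above the sole. Own x along its length, y across its width, z up. May be used either way round
- level: the same level; origin at the centre of its sole, same axes. The green vial (50 long) is in the middle of the top; the solid top beside it, 32 to 90 from the middle on both sides, is the place to press
- bubble (a joint): offset of the white bubble (14 long) from the vial's middle, m, positive towards the level's +x end. The black lines are 18 apart: between them means -0.002 to +0.002. It goes to the higher end, 0.4 mm for each mrad of slope (at most 14 mm), and takes about 1 s to settle
- shelf_top (a point): middle of the upper face of the perforated steel shelf, a panel 228 (own x) by 266 (own y), about 100 above the bench, z normal to it, x to its far side. Hinged on two legs at its +y end, carried at its -y end by the levelling foot, where it starts too low. Bin and tin on the far half; near half free
- panel: the same panel; origin on its hinge line, 120 towards +y from the shelf middle and 10 below the upper face, same axes. Each radian the foot's knob is turned clockwise (seen from above) lifts the foot end: 4.55 mrad of slope, 1.82 mm of bubble (8 mm a turn on a span of 280)
- shelf_strip (a point): point on the panel's upper face where the middle of the level is best put: middle of the clear front strip (about 100 wide), 55 towards -x and 15 towards +y from the shelf middle; same axes, the level's length goes along y
- knob_grip (a point): centre of the levelling foot's black ribbed hand knob, 42 in diameter, 26 high, free 24 underneath, on a vertical screw at the shelf's -y end, 160 from the shelf middle. The point is on the axis at half height and does not rise. Turns at about 0.1 N m, stays where left; starts 2.5 to 4.8 rad short of level
- tin: closed green tin box 62 x 92 x 34, loose, on the far half of the shelf near the hinge; origin under its centre. Leave alone
- bin (a joint): tilt-out bin of clear plastic in a clear case with grey top (70 x 98 x 77), bolted to the far half of the shelf near the foot: tilt in rad, 0 shut. Leave shut
- tyre_lever: aluminium tyre lever 250 x 20 x 12 lying on the bench to the right; origin under its centre. Leave alone
- oil_bottle: grey plastic bottle, 54 in diameter, 150 high, on the bench; origin under its centre. Leave alone
- jar: glass jar with steel lid, 68 in diameter, 85 high, on the bench; origin under its centre. Leave alone
- can: yellow can, 66 in diameter, 110 high, on the bench; origin under its centre. Leave alone
Not all that is in view belongs to the job. What is shaped like the level but orange is not meant.

How it is judged (in metres and radians):
On the way, in this order (a step that is already met when the one before it is completed fails the run):
1. the level stands upright and lengthwise on the shelf, let go, its bubble at rest (angle between the z axis of level_mid and the z axis of shelf_top, either way round below 0.035 rad and angle between the x axis of level_mid and the y axis of shelf_top, either way round below 0.2 rad and z of level_mid in the frame of shelf_top between 0.018 and 0.028 m and x of level_mid in the frame of shelf_top between -0.114 and 0.02 m and contact force between level and panel above 1 N and contact force between the fingers and level below 0.2 N and linear speed of level below 0.02 m/s and velocity of joint bubble between -0.006 and 0.006 m/s), for 0.3 s.
2. the shelf is screwed level: the bubble rests between its lines while the level stands on the shelf (angle between the z axis of level_mid and the z axis of shelf_top, either way round below 0.035 rad and angle between the x axis of level_mid and the y axis of shelf_top, either way round below 0.2 rad and z of level_mid in the frame of shelf_top between 0.018 and 0.028 m and x of level_mid in the frame of shelf_top between -0.114 and 0.02 m and contact force between level and panel above 1 N and value of joint bubble between -0.002 and 0.002 m and angle between shelf_top's own z axis and vertical below 0.007 rad), for 0.4 s.
At the end, for the whole second after the job is handed in: The level stands upright (within 2 degrees) and lengthwise (within 11 degrees) on the shelf's front strip, bubble within 2 mm of the vial's middle, shelf within 0.4 degree of level, and the fingers still press it: it bears on the shelf with 8 to 40 N, its own weight of about 4 N included (all of step 2 and contact force between level and panel between 8 and 40 N and contact force between the fingers and level above 3 N); the arm keeps its last pose, push and grip.
It fails at once if the level is knocked over (angle between level_mid's own z axis and vertical above 0.6 rad).
It fails at once if the level is rammed onto the shelf (over 70 N) (contact force between level and panel above 70 N).
It fails at once if the tin, tyre lever, bottle, jar or can is moved by more than 3 cm, or the bin is tilted out (distance of any of tin, tyre_lever, oil_bottle, jar, can from where it was at the start of the episode above 0.03 m or value of joint bin above 0.2 rad).
It also fails if it takes over 72 s, if anything falls off the work surface, if the arm or the gripper's body presses on something with over 40 N, if the wrist force passes 120 N, or if a joint passes its speed limit or range.

## Working session

There is one attempt and no reset: what is moved stays moved. The work goes in short steps, each a Python script; the robot and the scene stay as the last script left them, time stands still between calls to the robot, and variables do not carry over. Pictures are saved under pics/ and viewed, and the job is handed in when it is done.

```bash
mkdir -p pics
cat > h.py <<'E'
import numpy as np, cv2
from workcell import r, solver, sensors, read_camera, camera_info, spot_in, masks_of
def cam(n):
    i=camera_info(n); return np.array(i["camera_matrix"]),np.array(i["view"])
def unproj(n,uv,d):
    K,V=cam(n); uv=np.atleast_2d(uv).astype(float); d=np.atleast_1d(d)
    c=np.c_[(uv[:,0]-K[0,2])/K[0,0]*d,(uv[:,1]-K[1,2])/K[1,1]*d,d]
    return (c-V[:3,3])@V[:3,:3]
def proj(n,p):
    K,V=cam(n); c=np.atleast_2d(p)@V[:3,:3].T+V[:3,3]; q=c@K.T; return q[:,:2]/q[:,2:]
def cloud(n,mask,D):
    v,u=np.where(mask&(D>0)); return unproj(n,np.c_[u,v],D[v,u])
def save(n,img,s=None):
    if s: img=cv2.resize(img,s,interpolation=cv2.INTER_CUBIC)
    cv2.imwrite("pics/"+n,img[...,::-1])
E
python3 - <<'E'
from h import *
for n in("side","top"):
    im,D=read_camera(n); save(n+"0.png",im); np.save(n+"D.npy",D); np.save(n+"I.npy",im)
    for l in("level","panel","knob_grip","tin","bin","tyre_lever","oil_bottle","jar","can"):
        for m in masks_of(n,l):
            P=cloud(n,m["mask"],D)
            print(n,l,round(m["score"],2),np.round(m["location"]),np.round(np.median(P,0)) if len(P) else None,np.round(np.percentile(P,2,0)) if len(P) else None,np.round(np.percentile(P,98,0)) if len(P) else None)
            np.save(f"m_{n}_{l}_{m['score']:.2f}.npy",m["mask"])
print(sensors.sense())
E
```

```text
side level 0.87 [229. 286.] [ 312. -214.   41.] [ 241. -278.    3.] [ 375. -140.   48.]
side level 0.72 [273. 173.] [506. 266.  33.] [419. 250.   3.] [598. 289.  51.]
side panel 0.58 [309. 243.] [ 544. -154.   97.] [ 437. -271.   -1.] [662.  24. 174.]
side knob_grip 0.63 [325. 272.] [ 561. -268.  143.] [ 543. -284.   13.] [ 586. -201.  152.]
side knob_grip 0.55 [324. 238.] [ 591. -163.  134.] [ 581. -199.  101.] [ 595. -111.  168.]
side tin 0.83 [318. 209.] [593. -43. 132.] [576. -93.  99.] [635.  -0. 136.]
side bin 0.69 [323. 236.] [ 591. -163.  140.] [ 582. -199.  100.] [ 596. -116.  169.]
side bin 0.57 [308. 243.] [ 544. -154.   97.] [ 437. -271.   -1.] [663.  25. 174.]
side bin 0.53 [328. 159.] [699. 280.  76.] [678. 268.   5.] [726. 303. 149.]
side tyre_lever 0.74 [257. 381.] [ 355. -469.    7.] [ 239. -508.    2.] [ 467. -425.   13.]
side oil_bottle 0.87 [330. 156.] [700. 280.  70.] [678. 269.  -3.] [729. 387. 149.]
side jar 0.79 [340. 348.] [ 567. -449.   82.] [ 540. -468.   14.] [ 598. -411.   87.]
side can 0.81 [295. 132.] [598. 459.  70.] [570. 447.   5.] [630. 503. 111.]
s
[... 1111 characters left out ...]
4163,  -4.76146992]), 'qd': array([-0.05126029, -0.02876534, -0.00306116, -0.06765275,  0.04068354,
        0.14301325, -0.03968992]), 'joint_efforts': array([-6.42147575e-05, -5.96339786e+01,  1.60632033e+00, -2.81546742e+01,
        1.24752693e-02,  1.68384555e-03,  2.80086461e-06]), 'eef_pos': array([301.35257715, 604.00578037, 231.32693948]), 'ee_rot': array([[-8.94784402e-01,  4.46498458e-01, -3.29908488e-05],
       [ 4.46498458e-01,  8.94784402e-01,  2.30468354e-05],
       [ 3.98100734e-05,  5.89158575e-06, -9.99999999e-01]]), 'wrist_force': array([-0.33017566,  0.00391596, -0.12273052]), 'wrist_torque': array([ 0.01024986, -0.01224817,  0.05830641]), 'finger_gap': 85.45389142668496}
```

View pics/side0.png

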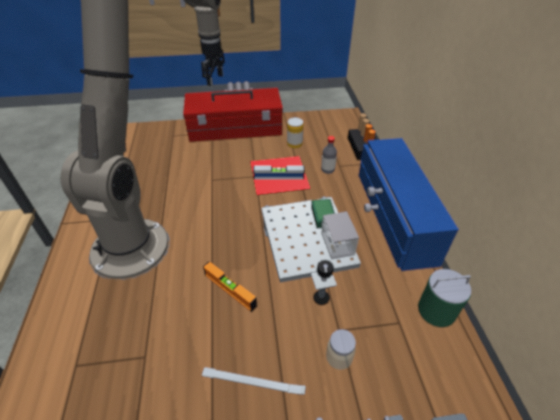

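View pics/top0.png

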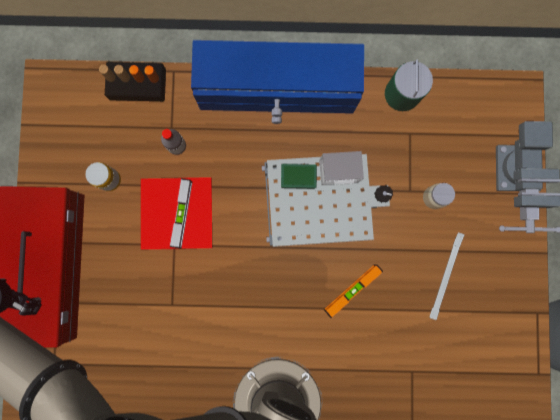

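The side view shows the blue/white level on the red mat at about (280,170), the orange lookalike at (229,286), the shelf at (308,240), and the knob at (325,268). The top view shows the level at (181,213), the shelf at (320,200), and the knob at (383,193).

Run:
```python
from h import *
M=np.ones((420,560),bool)
for n in("side","top"):
    D=np.load(n+"D.npy"); im=np.load(n+"I.npy"); P=cloud(n,M,D)
    b=(P[:,0]>380)&(P[:,0]<640)&(P[:,1]>200)&(P[:,1]<350)
    Q=P[b&(P[:,2]>38)&(P[:,2]<70)]
    (c,s,a)=cv2.minAreaRect(Q[:,:2].astype(np.float32)); print(n,"level",np.round(c,1),np.round(s,1),a,"z",np.percentile(Q[:,2],[5,50,95]).round(1),len(Q), "mean",Q.mean(0).round(1))
    e=np.linalg.svd(Q[:,:2]-Q[:,:2].mean(0),full_matrices=False)[2][0]; print(" dir",np.degrees(np.arctan2(e[1],e[0])))
    print(" bench z",np.median(P[(P[:,0]>400)&(P[:,0]<500)&(P[:,1]>60)&(P[:,1]<150),2]))
    b=(P[:,0]>400)&(P[:,0]<700)&(P[:,1]>-300)&(P[:,1]<70)
    Q=P[b&(P[:,2]>75)&(P[:,2]<115)]
    A=np.c_[Q[:,:2],np.ones(len(Q))]
    w=np.ones(len(Q),bool)
    for _ in range(10):
        x=np.linalg.lstsq(A[w],Q[w,2],rcond=None)[0]; w=abs(Q[:,2]-A@x)<3
    (c,s,a)=cv2.minAreaRect(Q[w][:,:2].astype(np.float32)); print(n,"panel",np.round(c,1),np.round(s,1),a,"plane",x,w.sum())
    print(cv2.boxPoints((c,s,a)).round(0).tolist())
    kb=b&(P[:,1]<-225)&(P[:,1]>-310)&(P[:,0]>520)&(P[:,0]<610)
    for lo,hi in((10,30),(30,50),(50,70),(70,95),(95,110),(110,125),(125,140),(140,150),(150,160),(160,180)):
        K=P[kb&(P[:,2]>lo)&(P[:,2]<hi)]
        if len(K): print("  z",lo,hi,len(K),K.min(0).round(0),K.max(0).round(0))
for n,c in(("side",(325,268)),("top",(383,193)),("side",(280,172)),("top",(180,213)),("side",(310,238)),("top",(320,200))):
    im=np.load(n+"I.npy"); h=55
    save(f"crop_{n}_{c[0]}.png",im[c[1]-h:c[1]+h,c[0]-h-15:c[0]+h+15],(700,550))
```

```text
side level [509.6 273.1] [ 34.2 190.5] 83.92666625976562 z [38.9 46.9 50.7] 284 mean [510.4 269.1  46.2]
 dir -7.15107322470808
 bench z -1.4416520555414243
side panel [ 551.2 -126.8] [228.4 324.2] 5.152635097503662 plane [-2.03479733e-03  2.02099781e-02  9.97690657e+01] 3555
[[423.0, 24.0], [452.0, -298.0], [679.0, -278.0], [650.0, 45.0]]
  z 10 30 74 [ 545. -283.   10.] [ 577. -251.   29.]
  z 30 50 32 [ 554. -273.   31.] [ 571. -259.   49.]
  z 50 70 11 [ 556. -271.   51.] [ 604. -228.   69.]
  z 70 95 322 [ 520. -289.   73.] [ 610. -225.   95.]
  z 95 110 34 [ 520. -273.   95.] [ 607. -225.  107.]
  z 110 125 2 [ 546. -272.  123.] [ 585. -265.  124.]
  z 125 140 55 [ 542. -284.  125.] [ 583. -260.  140.]
  z 140 150 133 [ 542. -285.  140.] [ 583. -242.  150.]
  z 150 160 71 [ 544. -285.  150.] [ 582. -243.  154.]
top level [510.6 277.6] [ 25.6 190. ] 82.76129913330078 z [40.6 48.3 53. ] 616 mean [510.  277.2  47.8]
 dir 172.65544644381325
 bench z -1.1529497903831265
top panel [ 551.1 -117.6] [228.2 328.3] 4.755931854248047 plane [-2.30732519e-03  2.02726641e-02  9.95178314e+01] 4397
[[424.0, 37.0], [451.0, -291.0], [678.0, -272.0], [651.0, 55.0]]
  z 70 95 221 [ 521. -284.   83.] [ 609. -226.   95.]
  z 95 110 37 [ 520. -255.   95.] [ 606. -226.  102.]
  z 110 125 4 [ 547. -249.  123.] [ 584. -236.  124.]
  z 125 140 19 [ 542. -259.  126.] [ 578. -236.  140.]
  z 140 150 154 [ 543. -278.  140.] [ 584. -237.  150.]
  z 150 160 73 [ 547. -276.  150.] [ 583. -236.  158.]
```

Run:
```python
import cv2,numpy as np
a=[cv2.imread(f"pics/crop_{n}.png") for n in("side_325","top_383","side_280","top_180")]
a=[cv2.resize(x,(400,300)) for x in a]
cv2.imwrite("pics/grid.png",np.vstack([np.hstack(a[:2]),np.hstack(a[2:])]))
```

```text
(no output)
```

View pics/grid.png

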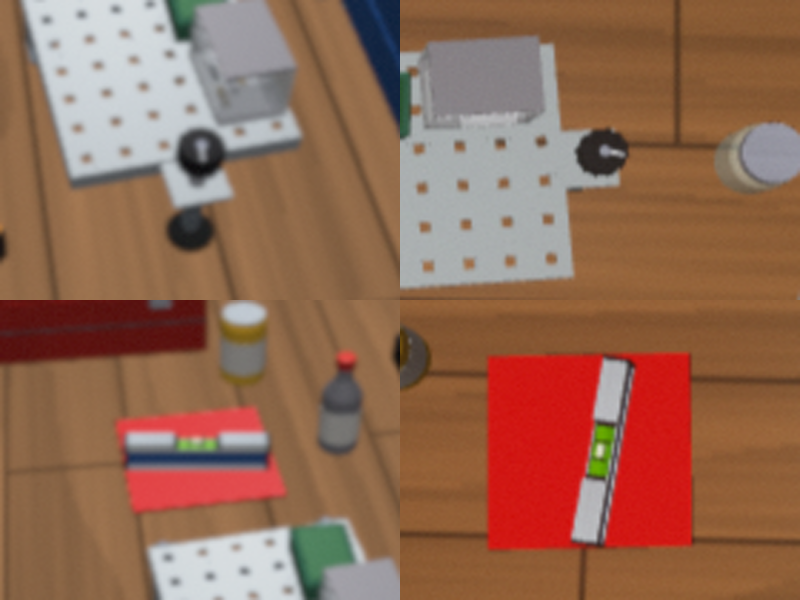

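View pics/crop_top_320.png

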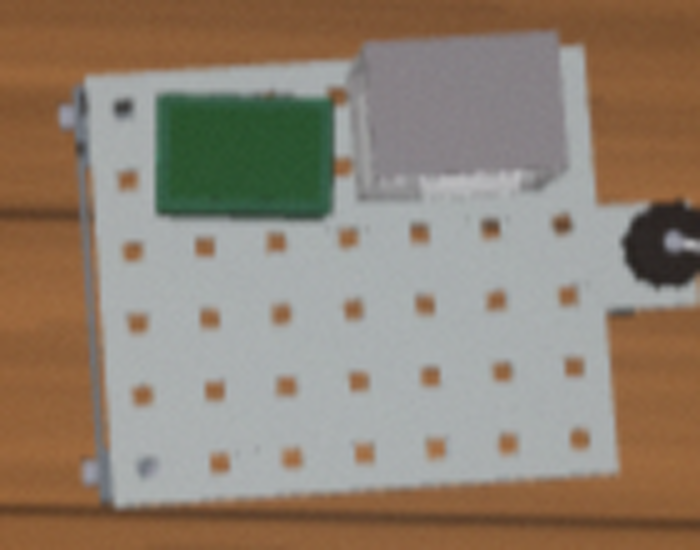

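Run:
```python
from h import *
im=np.load("sideI.npy"); save("s_panel.png",im[185:290,250:380],(780,630)) if 0 else save("s_panel.png",im[190:290,250:380],(780,600))
for z in(95,97,99):
    out=[]
    for u in((267.2,160.2),(366.6,154.2),(373.6,239),(273,246.2)):
        K,V=cam("top"); p1,p2=unproj("top",u,1000)[0],unproj("top",u,1500)[0]
        y=(p1[1]);zz=z+0.0203*(y+115)
        t=(zz-p1[2])/(p2[2]-p1[2]); p=p1+t*(p2-p1)
        zz=z+0.0203*(p[1]+115); t=(zz-p1[2])/(p2[2]-p1[2]); out.append(p1+t*(p2-p1))
    o=np.array(out); print(z,o.round(1).tolist(),o.mean(0).round(1),[np.linalg.norm(o[i]-o[i-1]).round(1) for i in range(4)])
K,V=cam("top"); Ks,Vs=cam("side")
def tri(a,b):
    X=cv2.triangulatePoints(K@V[:3],Ks@Vs[:3],np.array(a,float).reshape(2,1),np.array(b,float).reshape(2,1)).ravel(); X=X[:3]/X[3]
    print(X.round(1),"reproj",(proj("top",X)-a).round(2),(proj("side",X)-b).round(2)); return X
tri((180.7,213),(279.3,169.4))
for n in("top","side"):
    M=-(cam(n)[1][:3,:3].T@cam(n)[1][:3,3]); print(n,"cam pos",M.round(0),cam(n)[0].round(1).tolist())
```

```text
95 [[649.9, 42.2, 98.2], [673.1, -222.2, 92.8], [447.7, -242.1, 92.4], [422.9, 21.9, 97.8]] [ 548.4 -100.1   95.3] [np.float64(227.9), np.float64(265.4), np.float64(226.3), np.float64(265.2)]
97 [[649.5, 42.2, 100.2], [672.7, -221.8, 94.8], [447.6, -241.7, 94.4], [422.9, 21.9, 99.8]] [548.2 -99.9  97.3] [np.float64(227.5), np.float64(265.1), np.float64(225.9), np.float64(264.8)]
99 [[649.1, 42.2, 102.2], [672.3, -221.4, 96.8], [447.5, -241.3, 96.4], [422.8, 21.9, 101.8]] [547.9 -99.7  99.3] [np.float64(227.2), np.float64(264.7), np.float64(225.6), np.float64(264.4)]
[510.3 276.4  37.4] reproj [[ 0.03 -0.37]] [[-0.51  0.05]]
top cam pos [ 395.   27. 1477.] [[526.9, 0.0, 273.5], [0.0, 526.9, 210.9], [0.0, 0.0, 1.0]]
side cam pos [ 375. -834.  948.] [[384.1, 0.0, 284.3], [0.0, 384.1, 204.3], [0.0, 0.0, 1.0]]
```

View pics/s_panel.png

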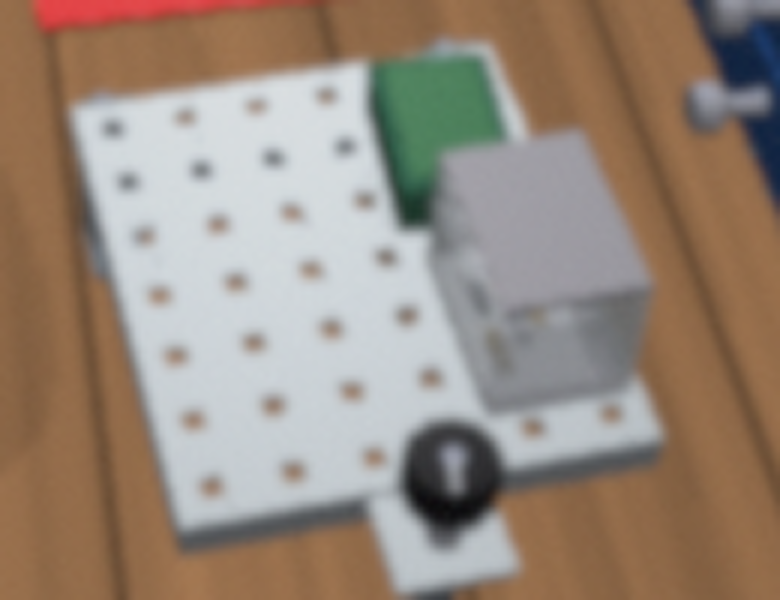

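Run:
```python
from h import *
K,V=cam("top"); Ks,Vs=cam("side")
def tri(a,b):
    X=cv2.triangulatePoints(K@V[:3],Ks@Vs[:3],np.array(a,float).reshape(2,1),np.array(b,float).reshape(2,1)).ravel(); X=X[:3]/X[3]
    print(X.round(1),"reproj",(proj("top",X)-a).round(2),(proj("side",X)-b).round(2)); return X
o=np.array([tri(a,b) for a,b in(((273,246.2),(262,206.7)),((267.2,160.2),(331.7,197)),((366.6,154.2),(360.8,263.3)),((373.6,239),(280,278.3)))])
print(o.mean(0)); e=o[:2].mean(0)-o[2:].mean(0); print(np.degrees(np.arctan2(e[1],e[0])),np.linalg.norm(e))
c=o.mean(0); yh=e/np.linalg.norm(e); print("knob pred",(c-160*yh).round(1))
a=np.load("topI.npy")[165:225,350:420]; b=np.load("sideI.npy")[240:310,290:360]
save("k1.png",np.hstack([cv2.resize(a,(400,343),interpolation=cv2.INTER_CUBIC)[:340],cv2.resize(b,(400,400),interpolation=cv2.INTER_CUBIC)[:340]]))
# project predicted knob circle pts
for z in(126,152):
    k=c-160*yh; k[2]=z
    print(z,proj("top",k).round(1),proj("side",k).round(1))
# level corner analysis
a=np.load("topI.npy")[170:256,140:212]
save("lv.png",a,(600,717) if 0 else (500,597))
```

```text
[423.8  21.8 101.9] reproj [[ 0.02 -0.37]] [[-0.58  0.04]]
[651.4  42.   97. ] reproj [[ 0.08 -0.48]] [[-0.74  0.09]]
[ 674.8 -223.    89.3] reproj [[ 0.07 -0.38]] [[-0.68  0.09]]
[ 448.1 -242.8   89.2] reproj [[ 0.01 -0.1 ]] [[-0.19  0.02]]
[ 549.50813869 -100.46231786   94.33340056]
95.14553153247391 266.0698055648406
knob pred [ 563.8 -259.7   88.2]
126 [[383.2 193.7]] [[324.7 270.6]]
152 [[385.3 192.5]] [[325.5 264.6]]
```

View pics/k1.png

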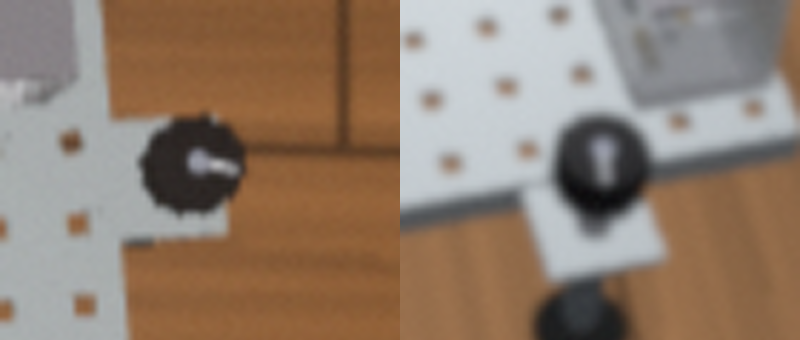

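View pics/lv.png

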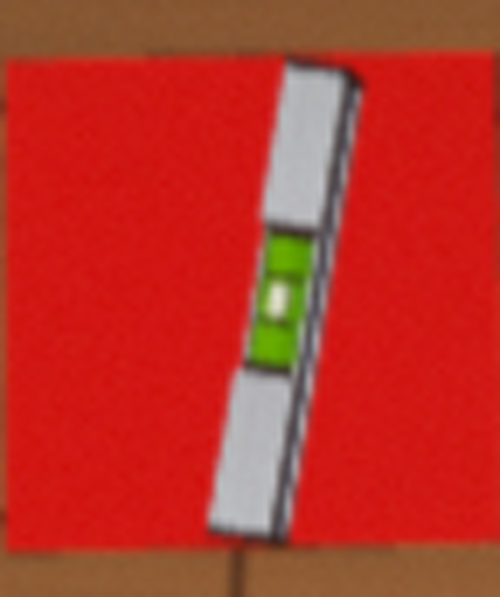

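```bash
cat >> h.py <<'E'
def down(yaw,tilt=None):
    "tool down, tool x at yaw (deg)"
    a=np.radians(yaw); R=np.c_[[np.cos(a),np.sin(a),0],[np.sin(a),-np.cos(a),0],[0,0,-1.]]
    if tilt is not None:
        from scipy.spatial.transform import Rotation as Ro
        R=Ro.from_rotvec(tilt).as_matrix()@R
    return R
def st():
    s=sensors.sense(); print("t",round(s["time"],2),"tcp",s["eef_pos"].round(1),"q",s["q"].round(1),"F",s["wrist_force"].round(2),"gap",round(s["finger_gap"],1)); return s
def planefit(n,D,box,zr):
    P=cloud(n,np.ones(D.shape,bool),D)
    Q=P[(P[:,0]>box[0])&(P[:,0]<box[1])&(P[:,1]>box[2])&(P[:,1]<box[3])&(P[:,2]>zr[0])&(P[:,2]<zr[1])]
    A=np.c_[Q[:,:2]-[547,-100],np.ones(len(Q))]; w=np.ones(len(Q),bool)
    for _ in range(10):
        x=np.linalg.lstsq(A[w],Q[w,2],rcond=None)[0]; w=abs(Q[:,2]-A@x)<4
    return x,w.sum()
PB=(415,690,-240,50)
E
python3 - <<'E'
from h import *
for n in("top","side"):
    D=np.load(n+"D.npy")
    print(n,"bench",planefit(n,D,(380,800,-400,240),(-8,5)),"panel",planefit(n,D,PB,(80,110)))
for z in(139,150):
    p1,p2=unproj("top",(383.6,194.05),1000)[0],unproj("top",(383.6,194.05),1500)[0]
    print(z,(p1+(p2-p1)*(z-p1[2])/(p2[2]-p1[2])).round(1))
p1,p2=unproj("side",(325.4,268.4),900)[0],unproj("side",(325.4,268.4),1200)[0]
print("side139",(p1+(p2-p1)*(139-p1[2])/(p2[2]-p1[2])).round(1))
for p,R in(((510,276.5,150),down(172.65)),((510,276.5,14),down(172.65)),((493,-90,190),down(95.15)),((493,-90,108),down(95.15)),((562.5,-258,119),down(95)),((562.5,-258,119),down(180)),((562.5,-258,119),down(0))):
    q=solver.ik(p,R); print(p,None if q is None else np.round(q,1))
E
```

```text
top bench (array([ 1.29077215e-04,  7.39760678e-04, -9.01897429e-01]), np.int64(18624)) panel (array([-5.13260444e-04,  2.01271443e-02,  9.64064193e+01]), np.int64(5180))
side bench (array([ 5.40607900e-05, -1.71860760e-03, -7.93708168e-01]), np.int64(14712)) panel (array([-1.39253144e-03,  1.77679714e-02,  9.66928731e+01]), np.int64(3584))
139 [ 561.4 -258.1  139. ]
150 [ 560.1 -255.7  150. ]
side139 [ 564.2 -262.1  139. ]
(510, 276.5, 150) [-36.9  23.6   2.8 107.   -1.5  49.5  49.4]
(510, 276.5, 14) [-35.3  34.9   0.9 110.8  -0.9  34.3  48.8]
(493, -90, 190) [-30.6  16.3  40.5 117.  -13.5  51.2  22.5]
(493, -90, 108) [-25.3  23.9  35.5 120.7 -20.9  41.3  28.9]
(562.5, -258, 119) [-19.2  42.2  56.7 105.2 -42.2  56.6  60.7]
(562.5, -258, 119) [ -2.2  31.8  28.8 104.2 -19.6  49.  126.1]
(562.5, -258, 119) [-21.4  45.1  61.4 105.4 -46.5  59.1 -30.7]
```

Run:
```python
from h import *
R=down(172.65)
r.command_gripper(60)
r.move_to([510,276.5,110],R); st()
r.move_straight([510,276.5,15],vel=120,threshold=15) and print("hit"); st()
r.command_gripper(0); s=st()
print(s["ee_rot"].round(3).tolist())
r.move_straight([510,276.5,60],vel=80); st()
for n in("top","side"):
    im,D=read_camera(n); save(n+"1.png",im)
save("g1.png",cv2.resize(read_camera("side")[0][100:230,200:370],(780,596)))
```

```text
t 2.88 tcp [509.8 278.2 110.4] q [-36.5  26.6   2.2 108.5  -1.5  44.9  49.3] F [-0.05  0.12  0.61] gap 59.9
t 3.83 tcp [510.5 276.9  15.6] q [-35.9  34.8   1.7 110.8  -1.7  34.4  49.5] F [ 0.99 -0.18  0.4 ] gap 60.1
t 4.24 tcp [510.4 276.9  15.8] q [-35.9  34.8   1.7 110.8  -1.7  34.4  49.5] F [0.09 0.34 6.56] gap 23.5
[[-0.992, 0.128, 0.001], [0.128, 0.992, 0.001], [-0.001, 0.001, -1.0]]
t 4.96 tcp [509.8 276.4  60. ] q [-36.1  30.8   2.  110.   -1.6  39.2  49.4] F [-0.72  0.05 -4.87] gap 23.3
```

View pics/g1.png

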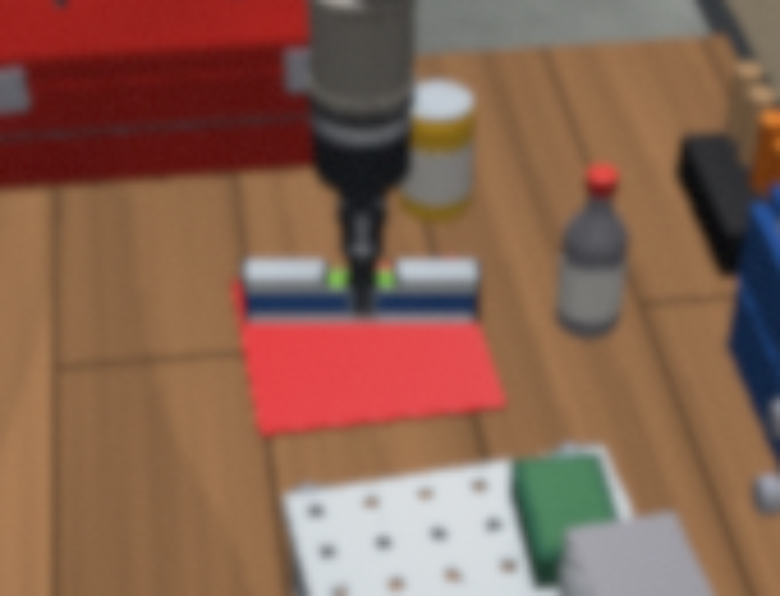

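Run:
```python
from h import *
a=np.radians(5.15); xh=np.array([np.cos(a),np.sin(a),0])
R=down(95.15,xh*0.0195)
r.move_straight([510,276.5,200],vel=150)
r.move_to([490,-90.3,200],R); st()
r.move_straight([490,-90.3,122],vel=100); st()
h=r.move_straight([490,-90.3,100],vel=15,threshold=5); s=st(); print(h)
for n in("top","side"):
    im,D=read_camera(n); save(n+"2.png",im[150:290,220:400],(780,600))
```

```text
t 7.57 tcp [490.7 -88.6 200. ] q [-19.5  13.6  27.3 116.   -9.2  52.5  18.2] F [ 0.58  0.37 -4.89] gap 23.3
t 8.5 tcp [490.5 -90.3 122.5] q [-16.6  20.5  25.  119.8 -14.3  42.6  22.8] F [ 0.12  0.47 -3.28] gap 23.2
t 9.38 tcp [489.9 -90.3 109.6] q [-16.   21.7  24.5 120.3 -15.2  41.1  23.6] F [-0.36 -0.03  4.76] gap 23.4
True
```

View pics/side2.png

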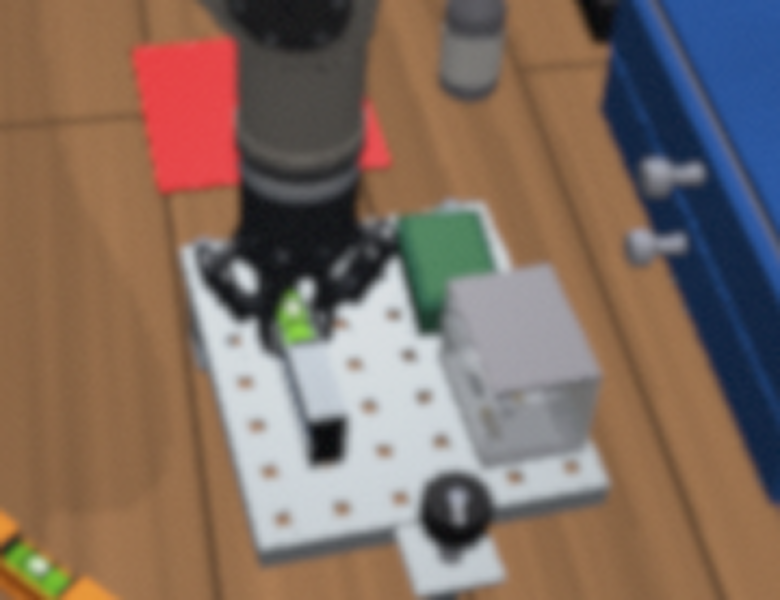

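View pics/top2.png

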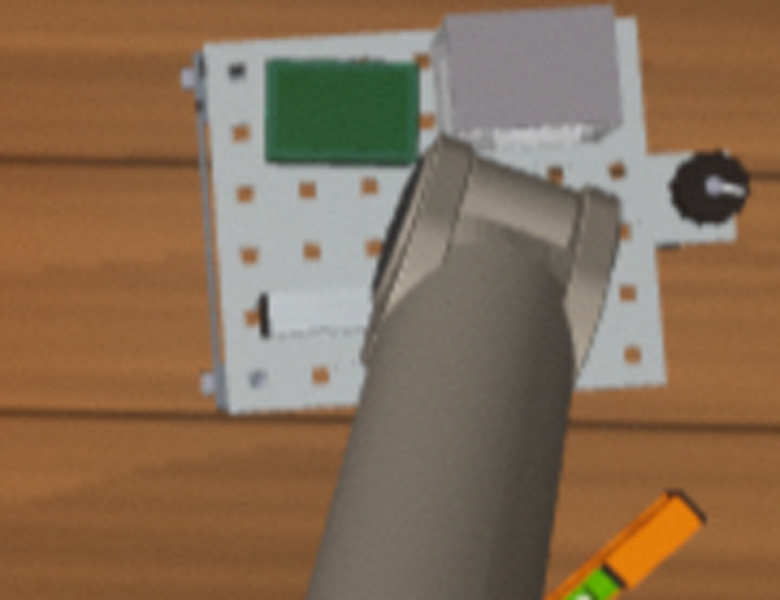

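The level stands lengthwise on the strip: in the full-frame side picture its end is at about (295,252), and the tin and bin are untouched. I'll release it.

Run:
```python
from h import *
r.move_straight([489.9,-90.3,109.8],vel=20)
r.command_gripper(50); st()
r.move_straight([489.9,-90.3,200],vel=120)
r.move_to([562,-259,220],down(90)); s=st()
r.sleep(0.3)
for n in("top","side"):
    im,D=read_camera(n); save(n+"3.png",im[150:290,220:400],(780,600)); np.save(n+"I3.npy",im); np.save(n+"D3.npy",D)
    print(n,planefit(n,D,PB,(80,110)))
q0=s["q"]
for yaw in(90,0,180):
    q=solver.ik([562,-259,120],down(yaw)); print(yaw,q.round(1))
```

```text
t 10.1 tcp [490.1 -90.3 109.9] q [-16.   21.7  24.5 120.2 -15.1  41.3  23.6] F [-0.12 -0.19 -0.01] gap 50.0
t 11.77 tcp [ 561.6 -258.3  218.9] q [ -5.1  25.2  32.5  99.6 -15.3  59.8  32.8] F [-0.57  1.21  0.78] gap 50.1
top (array([-1.55444674e-03,  2.06538896e-02,  9.64659739e+01]), np.int64(4546))
side (array([-1.05381011e-03,  1.80015831e-02,  9.67618562e+01]), np.int64(2643))
90 [ -2.4  31.8  29.3 104.2 -19.9  49.2  36.4]
0 [-15.1  38.2  49.1 105.  -35.5  53.6 -39.9]
180 [ 11.9  29.2   9.5 103.2  -6.2  48.1 114.3]
```

View pics/side3.png

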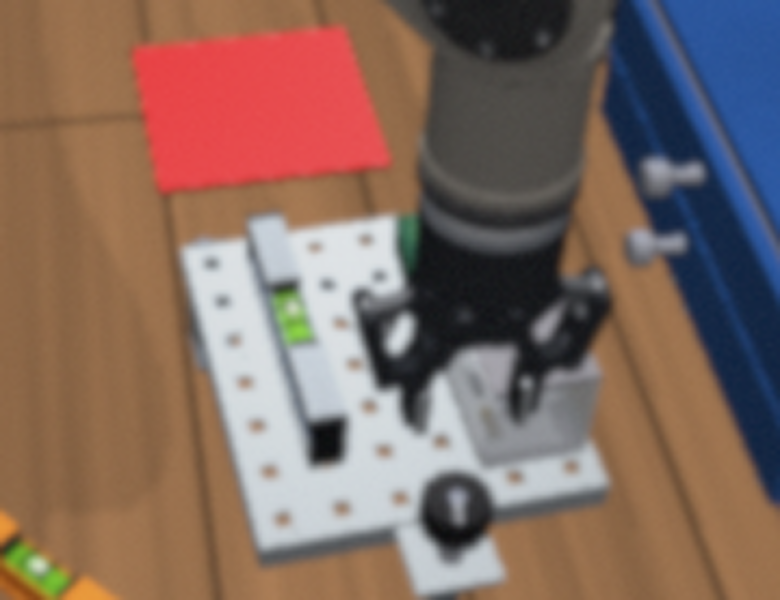

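View pics/top3.png

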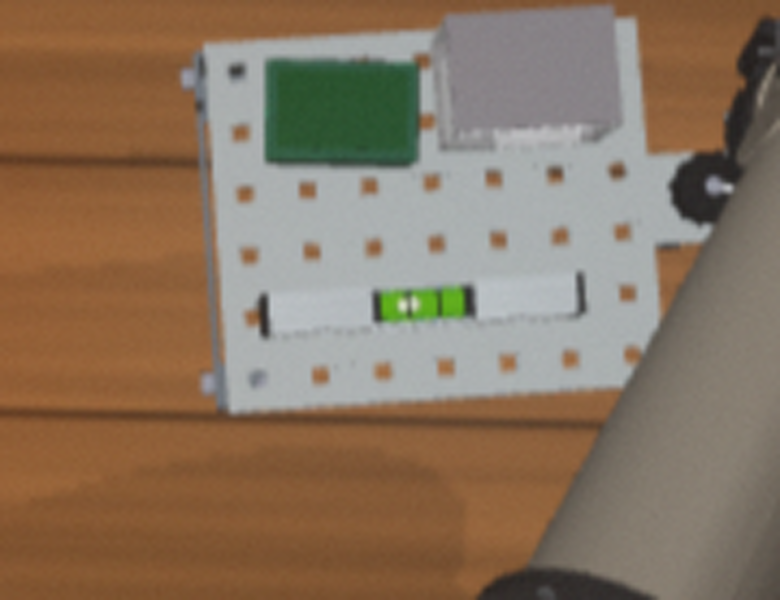

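Run:
```python
from h import *
p=[562.5,-259,121]
r.command_gripper(56)
q=np.array(solver.ik([562.5,-259,175],down(90))); q[6]+=104; print(q.round(1))
r.movej(q); s=st(); R=s["ee_rot"]; print(R.round(3).tolist())
h=r.move_straight(p,vel=80,threshold=8); s=st(); print(h)
if not h:
    r.command_gripper(0); st()
```

```text
[ -4.   28.   31.2 101.9 -17.3  55.  138.3]
t 14.02 tcp [ 562.6 -259.   175.1] q [ -4.   28.   31.2 101.9 -17.3  55.  138.3] F [-0.14 -0.21  0.06] gap 56.1
[[-0.97, -0.241, 0.0], [-0.241, 0.97, -0.0], [-0.0, -0.0, -1.0]]
t 14.84 tcp [ 562.7 -259.3  121.2] q [ -2.4  31.7  29.3 104.1 -19.8  49.3 140.3] F [-0.2  -0.47  0.87] gap 55.7
False
t 15.12 tcp [ 562.7 -258.5  122. ] q [ -2.4  31.6  29.3 104.1 -19.8  49.4 140.3] F [-2.58  2.37  5.14] gap 40.2
```

Run:
```python
from h import *
q=sensors.sense()["q"].copy()
for d in(-70,-70,-70):
    q[6]+=d; r.movej(q); s=st()
r.sleep(1.2)
for n in("top","side"):
    im,D=read_camera(n); save(n+"4.png",im[150:290,220:400],(780,600)); np.save(n+"I4.npy",im); np.save(n+"D4.npy",D)
    print(n,planefit(n,D,PB,(80,110)))
```

```text
t 16.25 tcp [ 562.8 -258.3  122.1] q [ -2.4  31.6  29.2 104.1 -19.8  49.4  70.4] F [ 0.48  1.53 -0.65] gap 40.6
t 17.38 tcp [ 563.  -258.3  122.1] q [ -2.4  31.6  29.2 104.  -19.8  49.4   0.4] F [ 1.1   1.95 -2.49] gap 39.9
t 18.5 tcp [ 563.  -258.5  122.1] q [ -2.4  31.6  29.3 104.  -19.8  49.4 -69.6] F [ 1.53  1.34 -2.42] gap 40.1
top (array([-1.32445971e-04,  4.44114968e-03,  9.84969787e+01]), np.int64(4277))
side (array([-9.30890239e-04,  1.22152884e-03,  9.85435455e+01]), np.int64(2681))
```

View pics/side4.png

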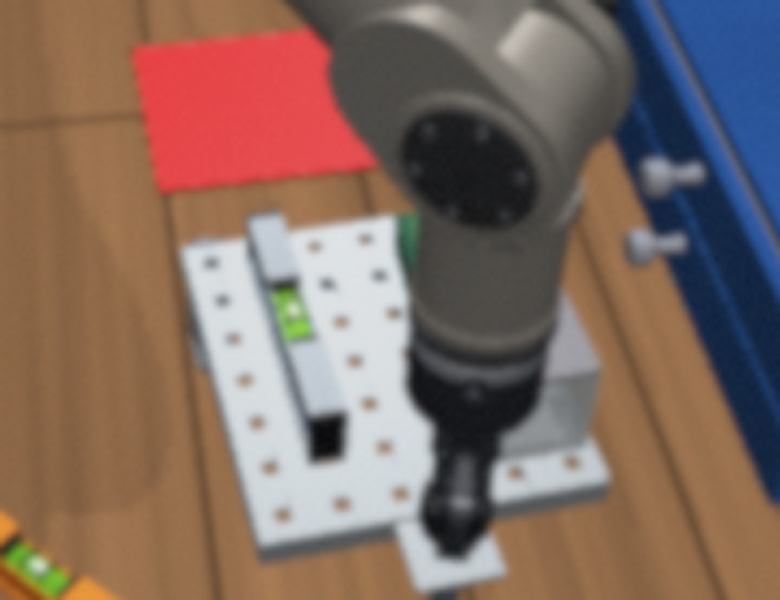

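View pics/top4.png

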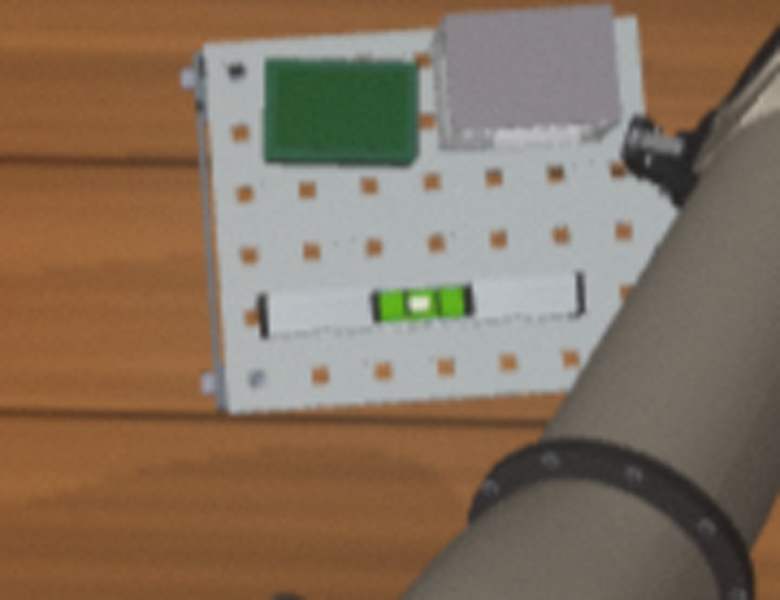

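```bash
cat >> h.py <<'E'
def bubble(k=6):
    "subpixel: along-level offset of bubble (white in green) from vial centre (green ends), mm toward foot(-y)"
    im=np.mean([read_camera("top")[0].astype(float) for _ in range(k)],0)
    a=np.radians(95.15); yh=np.array([np.cos(a),np.sin(a),0])
    c0=np.array([490,-90.3,141.])
    best=[]
    t=np.arange(-40,40.01,0.25); prof=0
    for w in(-3,-1.5,0,1.5,3):
        P=c0+t[:,None]*(-yh)+w*np.array([np.cos(a-np.pi/2),np.sin(a-np.pi/2),0])
        uv=proj("top",P).astype(np.float32)
        prof=prof+cv2.remap(im.astype(np.float32),uv[:,0].reshape(1,-1),uv[:,1].reshape(1,-1),cv2.INTER_CUBIC)[0]/5
    np.save("prof.npy",np.c_[t,prof]); return t,prof
E
python3 - <<'E'
from h import *
q=sensors.sense()["q"].copy()
q[6]-=40; r.movej(q); st()
r.sleep(1.3)
for n in("top","side"):
    S=[planefit(n,read_camera(n)[1],PB,(80,110))[0] for _ in range(3)]; print(n,np.mean(S,0))
t,p=bubble()
for i in range(0,len(t),6): print(t[i],p[i].round(0))
im=read_camera("top")[0]; save("top5.png",im[190:250,270:360],(780,520))
E
```

```text
t 20.51 tcp [ 562.9 -258.6  122.1] q [  -2.4   31.6   29.3  104.   -19.8   49.4 -109.6] F [ 5.32 -0.11 -3.26] gap 40.2
top [-3.09680275e-04  8.82094403e-04  9.87525253e+01]
side [-1.25803612e-04 -1.76526899e-03  9.89776905e+01]
-40.0 [179. 185. 188.]
-38.5 [180. 185. 188.]
-37.0 [180. 185. 188.]
-35.5 [180. 185. 189.]
-34.0 [162. 167. 170.]
-32.5 [130. 133. 136.]
-31.0 [86. 86. 89.]
-29.5 [58. 65. 51.]
-28.0 [63. 87. 43.]
-26.5 [ 78. 129.  34.]
-25.0 [ 93. 165.  30.]
-23.5 [ 98. 177.  28.]
-22.0 [ 98. 175.  28.]
-20.5 [ 97. 174.  28.]
-19.0 [ 97. 174.  28.]
-17.5 [ 97. 175.  28.]
-16.0 [ 98. 176.  28.]
-14.5 [ 92. 165.  29.]
-13.0 [ 75. 129.  30.]
-11.5 [ 76. 110.  46.]
-10.0 [100. 128.  70.]
-8.5 [149. 170. 125.]
-7.0 [193. 207. 174.]
-5.5 [204. 216. 185.]
-4.0 [203. 215. 183.]
-2.5 [203. 214. 184.]
-1.0 [204. 214. 185.]
0.5 [199. 211. 178.]
2.0 [177. 196. 147.]
3.5 [137. 167.  99.]
5.0 [ 96. 131.  62.]
6.5 [ 68. 107.  37.]
8.0 [ 70. 114.  35.]
9.5 [ 82. 143.  31.]
11.0 [ 95. 171.  29.]
12.5 [ 97. 175.  28.]
14.0 [ 97. 175.  28.]
15.5 [ 97. 175.  29.]
17.0 [ 98. 176.  29.]
18.5 [ 96. 172.  29.]
20.0 [ 91. 163.  30.]
21.5 [ 76. 129.  34.]
23.0 [57. 81. 39.]
24.5 [48. 52. 46.]
26.0 [61. 62. 61.]
27.5 [105. 106. 110.]
29.0 [155. 159. 163.]
30.5 [176. 181. 185.]
32.0 [186. 192. 195.]
33.5 [185. 191. 194.]
35.0 [185. 191. 194.]
36.5 [184. 190. 194.]
38.0 [185. 191. 194.]
39.5 [185. 191. 194.]
```

View pics/top5.png

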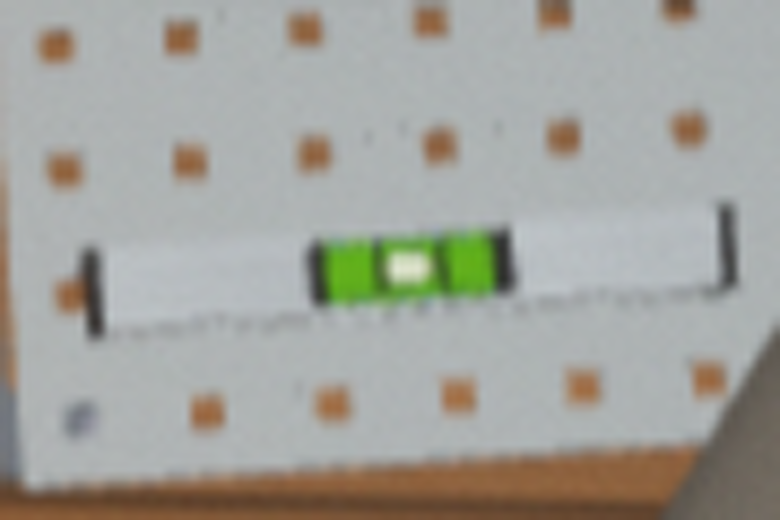

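The bubble sits midway between the lines: in profile, bubble centre −2.7 mm against vial centre −2.5 mm. The slope from depth, corrected with the bench, is about 0.1 mrad. Next I'll release the knob and press.

Run:
```python
from h import *
r.command_gripper(56); s=st()
r.move_straight([562.9,-258.6,200],vel=120)
R=down(95.15)
r.move_to([484.6,-28,210],R); r.command_gripper(0); st()
r.move_straight([484.6,-28,160],vel=100)
r.sleep(0.5); st()
for n in("top","side"):
    im,D=read_camera(n); save(n+"6.png",im[150:290,220:400],(780,600))
    print(n,planefit(n,D,PB,(80,110)))
```

```text
t 22.76 tcp [ 562.6 -258.6  122.2] q [  -2.4   31.6   29.3  104.1  -19.8   49.4 -109.7] F [ 0.92  0.18 -0.32] gap 55.9
t 25.85 tcp [484.6 -28.  210. ] q [ -2.8  10.9  -1.4 115.7   0.3  53.4   0.8] F [-0.55  0.13  0.38] gap 0.4
t 27.0 tcp [484.7 -28.  160.1] q [ -2.8  14.7  -1.5 118.5   0.5  46.7   0.6] F [-0.05 -0.28 -1.17] gap 0.4
top (array([-7.43709004e-04,  2.39962760e-03,  9.88031362e+01]), np.int64(2747))
side (array([ 1.82240228e-04, -2.56804384e-03,  9.89788801e+01]), np.int64(3033))
```

View pics/side6.png

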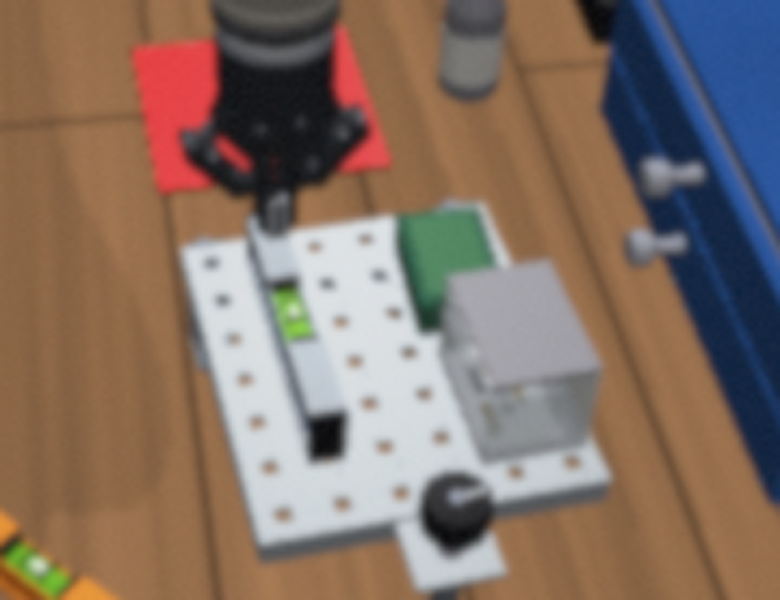

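View pics/top6.png

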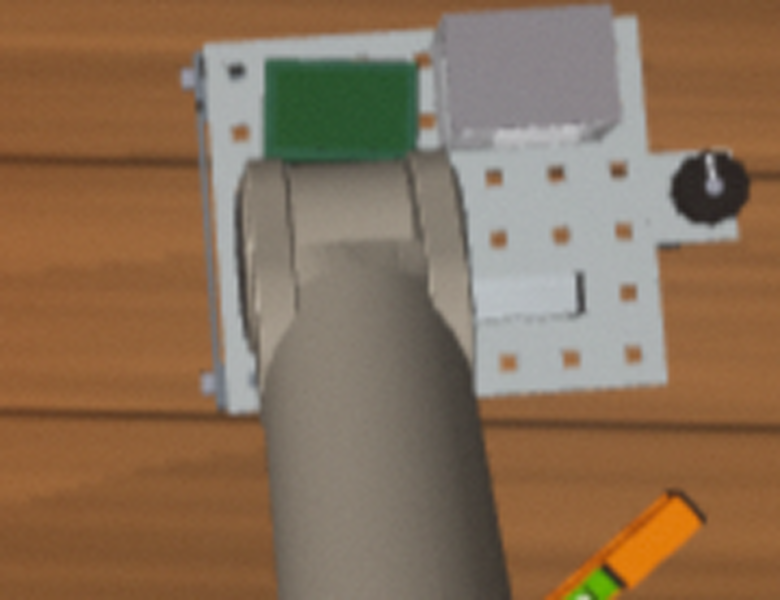

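The fingers are above the middle of the level's hinge-side top block, and the level, tin and bin are in place. I'll press now.

Run:
```python
from h import *
h=r.move_straight([484.6,-28,136],vel=8,threshold=10); print(h); st()
for _ in range(4):
    r.sleep(0.4); s=st()
for n in("top","side"):
    im,D=read_camera(n); save(n+"7.png",im[150:290,220:400],(780,600)); print(n,planefit(n,D,PB,(80,110)))
save("side7z.png",im[200:260,255:335],(780,585))
```

```text
True
t 28.85 tcp [484.7 -28.  146.1] q [ -2.8  15.9  -1.5 119.2   0.6  44.9   0.5] F [-1.73 -0.23  4.84] gap 0.1
t 29.25 tcp [484.7 -28.  146.1] q [ -2.8  15.9  -1.5 119.2   0.6  44.9   0.5] F [-1.01 -1.02  4.18] gap -0.0
t 29.65 tcp [484.7 -28.  146.1] q [ -2.8  15.9  -1.5 119.2   0.6  44.9   0.5] F [-2.12 -0.44  5.41] gap -0.2
t 30.05 tcp [484.7 -28.  146.1] q [ -2.8  15.9  -1.5 119.2   0.6  44.9   0.5] F [-1.15 -0.22  4.95] gap 0.1
t 30.45 tcp [484.6 -28.  146.1] q [ -2.8  15.9  -1.5 119.2   0.6  44.9   0.5] F [-0.7   0.38  5.2 ] gap 0.1
top (array([-1.68451267e-03,  3.49729875e-04,  9.87899630e+01]), np.int64(2816))
side (array([-2.70298228e-04, -1.69518801e-03,  9.90320167e+01]), np.int64(3044))
```

View pics/side7z.png

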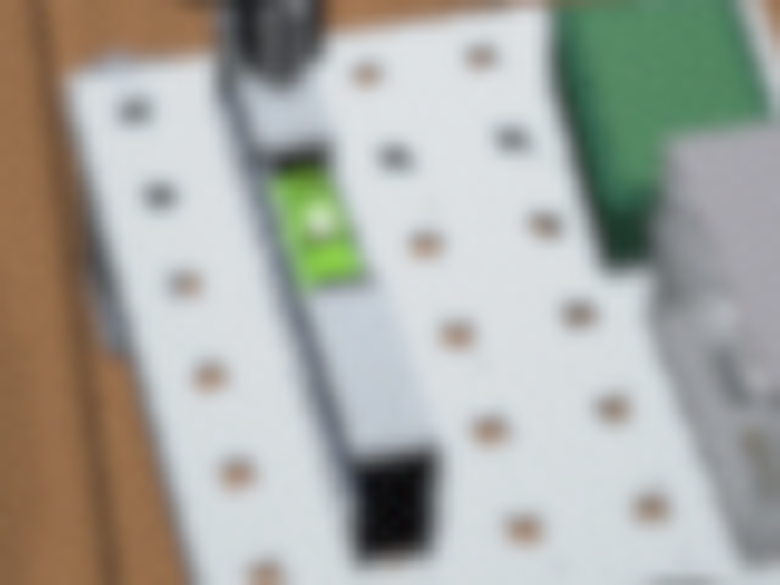

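Settled push is only about 5 N, so I'll increase it in small steps.

Run:
```python
from h import *
z=sensors.sense()["eef_pos"][2]
for k in range(8):
    z-=0.4
    h=r.move_straight([484.6,-28,z],vel=5,threshold=12); r.sleep(0.3)
    F=np.mean([sensors.sense()["wrist_force"] for _ in range(1)],0); r.sleep(.1); F2=sensors.sense()["wrist_force"]
    print(round(z,2),h,F.round(2),F2.round(2))
    if (F[2]+F2[2])/2>10: break
r.sleep(1.2)
for _ in range(4): r.sleep(.15); s=st()
for n in("top","side"):
    S=[planefit(n,read_camera(n)[1],PB,(80,110))[0] for _ in range(3)]; print(n,np.mean(S,0))
im=np.mean([read_camera("side")[0].astype(float) for _ in range(4)],0).astype(np.uint8); save("side8.png",im[200:260,255:335],(780,585))
```

```text
145.68 False [-2.1  -0.14  6.12] [-2.74 -0.73  6.45]
145.28 False [-2.82 -0.59 10.35] [-2.9  -0.6   9.83]
t 33.2 tcp [484.8 -28.  146.1] q [ -2.8  16.   -1.5 119.2   0.6  44.9   0.5] F [-3.23  0.72  9.01] gap 0.0
t 33.35 tcp [484.8 -28.  146. ] q [ -2.8  16.   -1.5 119.2   0.6  44.9   0.5] F [-2.78 -0.62 10.22] gap 0.1
t 33.5 tcp [484.8 -28.  146. ] q [ -2.8  16.   -1.5 119.2   0.6  44.9   0.5] F [-2.76  0.55  9.95] gap 0.0
t 33.65 tcp [484.8 -28.  146.1] q [ -2.8  16.   -1.5 119.2   0.6  44.9   0.5] F [-2.08 -0.75  9.22] gap 0.3
top [5.50234276e-04 1.84423835e-03 9.88054862e+01]
side [-3.46095195e-04 -2.14996749e-03  9.89582449e+01]
```

View pics/side8.png

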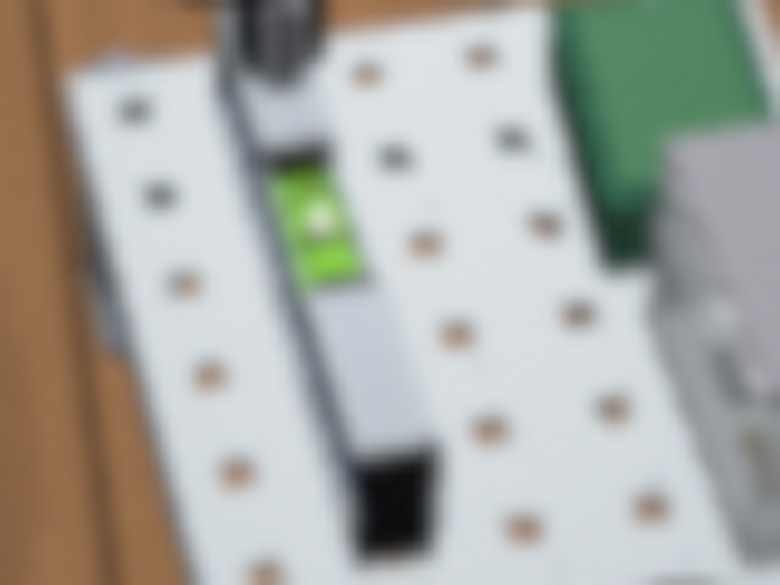

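Run:
```python
from h import *
a=np.radians(95.15); yh=np.array([np.cos(a),np.sin(a),0]); xh=np.array([yh[1],-yh[0],0])
t=np.arange(-45,45.01,.25)
def prof(im):
    p=0
    for w in(-2,0,2):
        uv=proj("side",np.array([489.5,-88,144.])+t[:,None]*yh+w*xh).astype(np.float32)
        p=p+cv2.remap(im.astype(np.float32),uv[:,:1].T.copy(),uv[:,1:].T.copy(),cv2.INTER_CUBIC)[0]/3
    return p
now=np.mean([read_camera("side")[0].astype(float) for _ in range(6)],0)
for nm,im in(("3",np.load("sideI3.npy")),("4",np.load("sideI4.npy")),("now",now)):
    p=prof(im); g=(p[:,1]-p[:,2]); b=p[:,2]
    sat=p.max(1)-p.min(1); k=abs(t)<32
    v=t[k&(sat>70)]; bw=np.clip(b-b[k&(sat>70)].min()-25,0,None)*((t>v.min()+4)&(t<v.max()-4))
    print(nm,"vial",v.min(),v.max(),"mid",(v.min()+v.max())/2,"bubble",(bw*t).sum()/bw.sum())
st()
```

```text
3 vial -30.25 11.25 mid -9.5 bubble -1.5934062605573878
4 vial -27.5 14.25 mid -6.625 bubble -3.628507523652238
now vial -27.0 13.5 mid -6.75 bubble -4.187599053042447
t 34.45 tcp [484.8 -28.  146. ] q [ -2.8  16.   -1.5 119.2   0.6  44.9   0.5] F [-3.03  0.67 10.07] gap 0.2
```

Run:
```python
from h import *
a=np.radians(95.15); yh=np.array([np.cos(a),np.sin(a),0]); xh=np.array([yh[1],-yh[0],0])
t=np.arange(-34,24.01,1.5)
def prof(im):
    p=0
    for w in(-2,0,2):
        uv=proj("side",np.array([489.5,-88,144.])+t[:,None]*yh+w*xh).astype(np.float32)
        p=p+cv2.remap(im.astype(np.float32),uv[:,:1].T.copy(),uv[:,1:].T.copy(),cv2.INTER_CUBIC)[0]/3
    return p
now=np.mean([read_camera("side")[0].astype(float) for _ in range(6)],0)
P=[prof(np.load("sideI3.npy")),prof(np.load("sideI4.npy")),prof(now)]
for i,x in enumerate(t): print(x,*[tuple(p[i].astype(int).tolist()) for p in P])
```

```text
-34.0 (141, 159, 142) (165, 175, 178) (168, 177, 182)
-32.5 (132, 159, 124) (152, 164, 161) (155, 166, 166)
-31.0 (127, 165, 105) (137, 157, 138) (141, 158, 143)
-29.5 (128, 176, 93) (128, 156, 119) (131, 155, 125)
-28.0 (131, 188, 84) (124, 162, 101) (125, 160, 107)
-26.5 (134, 198, 78) (124, 174, 87) (124, 169, 92)
-25.0 (138, 203, 77) (129, 186, 81) (128, 181, 84)
-23.5 (139, 206, 76) (134, 198, 76) (133, 193, 77)
-22.0 (139, 205, 75) (138, 204, 74) (136, 200, 75)
-20.5 (136, 199, 75) (139, 206, 75) (138, 203, 76)
-19.0 (131, 192, 74) (139, 204, 76) (138, 202, 76)
-17.5 (126, 183, 72) (136, 200, 77) (135, 196, 76)
-16.0 (123, 176, 73) (134, 193, 82) (132, 188, 81)
-14.5 (123, 173, 76) (134, 184, 89) (131, 179, 88)
-13.0 (126, 174, 82) (136, 178, 99) (133, 173, 98)
-11.5 (135, 178, 95) (144, 177, 115) (142, 174, 114)
-10.0 (144, 184, 107) (155, 182, 130) (154, 180, 131)
-8.5 (155, 190, 123) (167, 190, 145) (168, 190, 147)
-7.0 (167, 197, 139) (179, 199, 160) (180, 200, 161)
-5.5 (176, 202, 152) (186, 207, 168) (187, 207, 168)
-4.0 (184, 205, 163) (190, 212, 173) (189, 213, 169)
-2.
[... 170 characters left out ...]
159) (167, 197, 145) (161, 201, 129)
3.5 (162, 185, 145) (153, 187, 128) (148, 191, 112)
5.0 (149, 178, 128) (140, 178, 110) (135, 180, 96)
6.5 (139, 174, 113) (131, 173, 97) (127, 172, 86)
8.0 (125, 163, 95) (121, 165, 82) (117, 162, 75)
9.5 (112, 152, 80) (113, 158, 73) (109, 154, 68)
11.0 (100, 139, 68) (107, 151, 66) (103, 146, 63)
12.5 (85, 120, 56) (96, 137, 58) (93, 131, 55)
14.0 (72, 101, 48) (86, 122, 50) (83, 117, 48)
15.5 (64, 86, 47) (76, 106, 45) (73, 103, 44)
17.0 (60, 74, 50) (66, 88, 43) (63, 85, 41)
18.5 (63, 72, 58) (60, 76, 45) (57, 73, 42)
20.0 (74, 80, 75) (61, 71, 54) (58, 68, 50)
21.5 (90, 94, 96) (70, 75, 69) (65, 70, 63)
23.0 (107, 112, 115) (84, 87, 86) (76, 81, 79)
```

Run:
```python
from h import *
st(); r.close_job()
```

```text
t 34.75 tcp [484.8 -28.  146.1] q [ -2.8  16.   -1.5 119.2   0.6  44.9   0.5] F [-2.75  0.45 11.06] gap -0.4
the job is handed in; nothing more can be done
```

I handed the job in at about 35 s with the level standing on the shelf and the arm still pressing. I had no verdict to check against.

**What I did:** I picked the blue level off the mat and set it lengthwise on the front strip, then let go. I turned the knob 250° clockwise in one grip and let go of it. Then I pressed straight down on the solid top on the hinge side.

**Last checks:**
- **Bubble:** the last direct look was from the top camera, before I let go of the knob. The bubble was about 0.2 mm from the vial's middle. While pressing, the arm hid the vial from that camera.
- **Shelf slope:** while pressing, depth fits from both cameras, corrected with the bench, gave +1.1 and −0.4 mrad. That is about 0.1 mm of bubble on average.
- **Push:** the wrist force held steady at about 9 to 11 N. With the level's own 4 N it bears on the shelf with about 14 N.
- **Other things:** in the pictures, the tin, bin and the rest of the shelf looked undisturbed.

**Disagreements:**
- **Side camera:** its blurred, oblique view put the bubble about 2.5 mm towards the hinge. I took that as a viewing offset and did not act on it. The bubble's shift in that view since before the last 40° of the turn roughly matched the expected 1.3 mm.
- **First press:** it settled at only about 5 N, so I lowered the fingers in two 0.4 mm steps to reach about 10 N.

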